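# Pop the cradle out of the hand press and trap it

## Robot

A 6-joint arm with a two-finger parallel gripper is mounted at the origin on the work surface. World frame = base frame: x ahead of the robot, y to its left, z up, the work surface at z = 0. Lengths are in m, angles in rad, forces in N, time in s.
With the tool pointing down it reaches from about 0.3 to 0.775 m from the base axis. Payload 14.6 kg.
Tool frame: the origin (TCP) lies at the very end of the fingers, on their centre line; the grasp point (between the pads) lies 19 mm behind it; z points along the fingers, y is the direction in which the jaws open and shut (so a half turn about z gives the same grasp; the last joint's range is limited). The gripper opens to 94 mm and grips with 3 to 60 N. Pads are 16 mm wide; open, the fingers measure 119 mm over their backs; the gripper's body (75 mm by 177 mm) begins 78 mm behind the grasp point.
Start: joints at [-1.319, 0.3, 1.521, -0, 1.321, -0.067], TCP at [0.172, -0.522, 0.205] pointing down, gripper open.
Joint ranges: [-3.03, 3.03], [-0.79, 2.21], [0.23, 2.52], [-1.04, 4.18], [0, 3.07], [-2.55, 2.55]. Speed limits (rad/s): [2.22, 2.22, 2.57, 3.14, 3.14, 3.14].

## Interface

Orientations are given as [roll, pitch, yaw] about the fixed x, y, z axes, in that order (R = Rz(yaw) Ry(pitch) Rx(roll)).
In Python, from station import ctrl, vision, ticket gives the robot as it stands.
- The arm moves only by the tool step_arm, never from a script. Its argument "steps" is a list of rows, each an object of numbers: "x", "y", "z": the shift along the tool's x, y, z in m; "ax", "ay", "az": the turn, a rotation vector about the tool's x, y, z in degrees; "claw": the finger opening in m, from 0 to 0.094. A call has 1 to 5 rows; each row shifts and turns the pose as measured when the row begins, along the tool's axes as they then stand; what a row does not reach is not made up. A row lasts 1/12 s, in which the tool goes at most 41.7 mm and 7.16 degrees, less where a joint would pass 70% of its speed; a pose out of reach is approached as far as the arm can. A call with a gripper value outside its range is refused whole. The fingers move at their own pace and stop on an object; "grip_force" is the grip in N (left out, the last holds). Time passes only in rows, so rows that do not move let the fingers close. It gives the time, the measured TCP pose, the force and the opening at its end, in the units of the state.
- ctrl.get_obs(): the state, without advancing time (a new reading comes with each control period).
- vision.camera(name): name is "scene" or "top"; returns (picture, depth): 384x512x3 uint8, red, green, blue; 384x512 float32, m along the optical axis (not along the pixel's ray), 0 where there is no reading.
- vision.camera_params(name): a dict with "fov_y" (degrees; the focal length in pixels is half the picture's height over the tangent of half this angle, whatever the lens; pixels are square), "cx", "cy" (the principal point, pixels), "k1" (the pictures are not rectified: a ray, as slopes to the right and down, at radius r is drawn at 1 + k1 r^2 times it, then the intrinsics apply), "origin" and "attitude" of the camera in the world. Camera axes: x right, y up, looking along -z (the intrinsics and any distortion apply to the point x, -y, -z); pixel columns grow to the right and rows downward; lengths in m; the calibration is good to about 2 mm. A picture is of the moment at which its call begins. camera_params takes no time and is no camera call.
- ticket.hand_in(): hands the job in, once; it reports no verdict.
The state is a dict: "time_s": time; "qpos": joint angles; "joint_vel": joint speeds; "tau": joint torques, N m; "ee_pos": TCP position; "eef_rot": TCP orientation; "force": force on the tool from outside, world axes, zero at the start; "moment": the same for the moment, N m; "grip_width": finger opening in m.
Only numpy, scipy, OpenCV 4.12 (cv2) and the standard library are available. Lean on these libraries where they do the work, as an engineer would, in place of code of your own. Each camera call takes 0.05 s, during which the arm holds its last target.

## Task

Press the eject key beside the hand press's chute all the way down with one finger: the gate drops and a spring pops the pewter bottle cradle out, which slides down the steep chute at once, so have the other finger already standing across the chute next to the key to trap it before it runs off the open lower end. The cradle must come wholly out past the gate, stay lying on the chute and never be lifted; finish while holding it there with the finger, and leave the other things on the bench where they are.

Things in the scene. Friction and masses are not known exactly. Their poses are not given: they have to be found in the camera images.
- chute: Fixed straight steel chute sloping down 20 degrees, away from the press. Origin: on the middle of its sliding floor, 45 mm above the bench, straight across from the key pad's middle. x points downhill along the floor, y level across towards the key, z square to the floor. Smooth floor from x = -150 to +65 mm, 47 mm wide between side walls 4 mm thick that rise 8 mm above it.
- press: Fixed cast-iron hand press with flat platen on a wooden baseboard that also carries chute and key. Origin on the bench under the chute's origin; x level downhill, y towards the key, z up. The iron frame (130 mm wide, 350 mm tall, its lever up to 440 mm) lies at x below -130 mm, its upper head below -165 mm; nothing but the chute and the key stands at x above -130 mm.
- chute_end (a point): Middle of the floor at the chute's open lower edge, 65 mm downhill of the chute's origin.
- gate_top (a point): Middle of the top of the steel gate, part of the key: a plate 4 mm thick and 30 mm wide standing up through the chute's floor at x = -81.5 to -77.5 mm in the chute's frame, 5 mm proud; it sinks below the floor when the key is fully down (moves with the key).
- cradle: Loose pewter bottle cradle, 36 mm along the chute (x), 42 across (y), 28 high (z), about 200 g, slippery: 12 mm base, a full-width upright at each end, groove between. Origin: centre of underside; axes as the chute's. Starts at x = -100 mm in the chute's frame, a brass spring pusher (2 to 3 N) behind it, its front against the gate. Freed, it slides 60 mm in 0.1 to 0.2 s.
- key (a joint): Eject key, travel in m straight down: 0 up, 0.008 fully down at its stop. Spring return: about 3 N to start, 5 N fully down; it rises again if let go. The gate lets the cradle go at about 0.006.
- key_top (a point): Middle of the key pad's top, a level steel rectangle 30 mm along the chute by 34 across, on the chute's +y side, 62 mm across from the chute's origin; 69 mm above the bench when up, 61 when down (moves with the key). A second fingertip as low as one holding the pad down, over the middle of the chute straight across from it, clears the floor and blocks the cradle.
- jar: Bystander: squat clear glass apothecary jar with stopper, 86 mm across, 109 mm tall, standing loose on the bench. Origin at the centre of its underside.
- figurehead: Bystander: small pewter figurehead casting (a plain bust on a round foot), 52 mm across, 102 mm tall, standing loose. Origin at the centre of its underside.
- pin_stand: Bystander: wooden block 44 x 80 x 28 mm with two upright ebony belaying pins, 100 mm tall in all, loose. Origin at the centre of its underside.
- mallet: Bystander: boxwood mallet lying loose on the bench, handle along its x (to -x), 230 mm long, head 56 x 95 x 56 mm centred 70 mm along +x. Origin on the bench below the handle.
Things that resemble listed ones, but are neither listed nor needed, are in the scene too. Of the things like the cradle, leave any that is green, purple or red; of the rest the smaller one is meant.

How it is judged:
On the way, in this order (a step that is already met when the one before it is completed fails the run):
1. the eject key is pressed fully down (value of joint key above 0.0055 m), for 0.05 s.
2. the cradle has popped out past the gate and is stopped on the chute by a finger (x of cradle in the frame of chute between -0.062 and 0.03 m and z of cradle in the frame of chute below 0.008 m and angle between the z axis of cradle and the z axis of chute, either way round below 0.2 rad and contact force between the fingers and cradle above 0.1 N and linear speed of cradle below 0.02 m/s), for 0.2 s.
At the end, for the whole second after the job is handed in: The cradle lies flat and at rest on the chute (under 20 mm/s, underside within 8 mm of the floor), wholly past the gate (its origin between x = -62 mm and x = +30 mm in the chute's frame), and a finger holds it there (contact force over 0.1 N) (all of step 2); the arm keeps its last pose, push and grip.
It fails at once if the cradle slides off the lower end of the chute (x of cradle in the frame of chute above 0.05 m).
It fails at once if the cradle is lifted off the chute (z of cradle in the frame of chute above 0.015 m).
It fails at once if the jar, figurehead, pin stand or mallet is disturbed (moved over 20 mm) (distance of any of jar, figurehead, pin_stand, mallet from where it was at the start of the episode above 0.02 m).
It also fails if it takes over 38 s, if anything falls off the work surface, if the arm or the gripper's body presses on something with over 40 N, if the wrist force passes 120 N, or if a joint passes its speed limit or range.

## Working session

There is one attempt and no reset: what is moved stays moved. The work goes in short steps, Python scripts to look and compute and a tool call to move; the robot and the scene stay as the last step left them, time stands still between calls to the robot, and variables do not carry over. Pictures are saved under pics/ and viewed, and the job is handed in when it is done.

Besides the shell and the picture viewer there is one more tool, called after "Request:" as name(argument=value, ...), one argument or row to a line, values as JSON. step_arm: Moves the arm, as the interface text tells. Its arguments: {"type":"object","properties":{"steps":{"type":"array"},"grip_force":{"type":"number"}},"required":["steps"]}

```bash
mkdir -p pics; ls
python3 - <<'E'
from station import ctrl, vision
import cv2,numpy as np
for n in("scene","top"):
    p,d=vision.camera(n); np.savez(n+"0.npz",p=p,d=d)
    cv2.imwrite(f"pics/{n}0.png",cv2.resize(p[:,:,::-1],(800,600),interpolation=cv2.INTER_CUBIC)); print(n,vision.camera_params(n))
o=ctrl.get_obs(); print(o)
E
```

```text
pics
scene {'fov_y': 55.18182447506337, 'cx': 253.5363710485902, 'cy': 187.99806527076686, 'k1': -0.08309090954195336, 'origin': array([ 1.1015891 , -0.48505231,  0.64054162]), 'attitude': array([0.89789247, 0.02142585, 0.97074068])}
top {'fov_y': 56.00755583971376, 'cx': 255.64777374700523, 'cy': 195.80344016192663, 'k1': -0.06706967006724264, 'origin': array([ 0.39669899, -0.12235608,  0.82212304]), 'attitude': array([ 0.16735191,  0.00549138, -1.58314029])}
{'time_s': 0.1, 'qpos': array([-1.31860983e+00,  3.00422035e-01,  1.52151951e+00,  2.52090071e-05,
        1.32066543e+00, -6.65857372e-02]), 'joint_vel': array([ 1.88769911e-03, -1.69959503e-03, -1.88699934e-03,  1.44693034e-04,
        1.22574056e-03, -7.99616243e-05]), 'tau': array([-6.56856116e-06, -5.32643294e+01, -3.53284836e+01,  7.09174946e-02,
        2.34395522e-02, -5.91219737e-05]), 'ee_pos': array([ 0.17232475, -0.52206786,  0.20493928]), 'eef_rot': array([-3.14058220e+00, -9.18535049e-05,  3.18765939e-01]), 'force': array([-0.16700856, -0.73938139,  0.3374881 ]), 'moment': array([-0.02071844,  0.01605093,  0.03768362]), 'grip_width': 0.09420761644116514}
```

View pics/scene0.png

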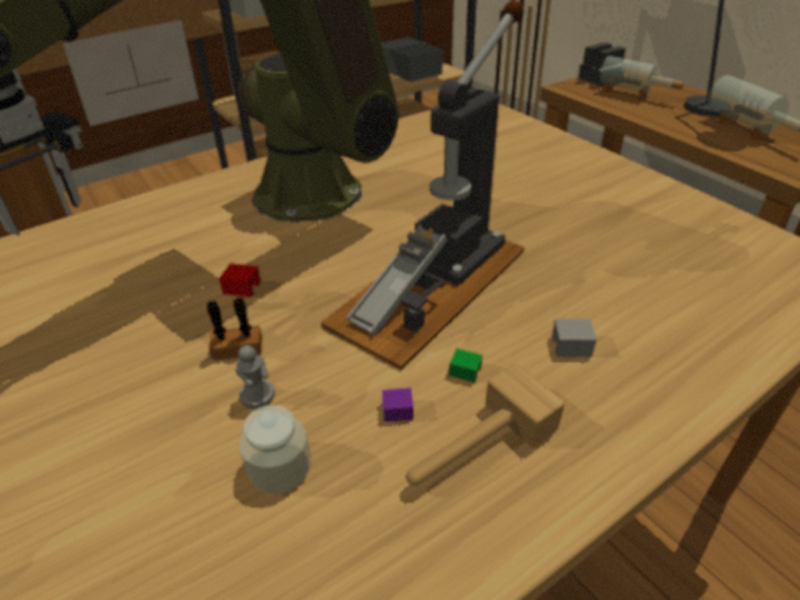

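View pics/top0.png

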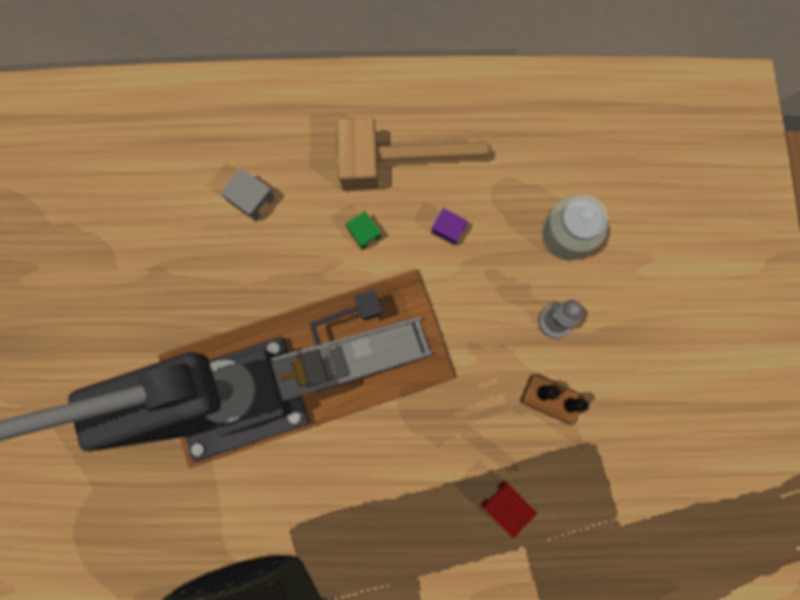

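```bash
cat > h.py <<'E'
import numpy as np,cv2
from scipy.spatial.transform import Rotation as R
from station import vision
def K(n):
    c=vision.camera_params(n); f=192/np.tan(np.radians(c["fov_y"]/2)); return c,f
def ray(n,u,v):
    c,f=K(n)
    d=np.array([(u-c["cx"])/f,(v-c["cy"])/f]); s=d.copy()
    for _ in range(30): s=d/(1+c["k1"]*(s@s))
    return c["origin"], R.from_euler("xyz",c["attitude"]).as_matrix()@np.array([s[0],-s[1],-1])
def onz(n,u,v,z):
    o,r=ray(n,u,v); return o+r*(z-o[2])/r[2]
def atd(n,u,v,d):
    o,r=ray(n,u,v); return o+r*d
def proj(n,P):
    c,f=K(n); q=R.from_euler("xyz",c["attitude"]).as_matrix().T@(np.array(P)-c["origin"])
    s=np.array([q[0],-q[1]])/-q[2]; s=s*(1+c["k1"]*(s@s)); return s*f+[c["cx"],c["cy"]]
E
python3 - <<'E'
import numpy as np,cv2
for n,(a,b,c,e) in dict(top=(160,165,300,265),scene=(195,130,345,240)).items():
    p=np.load(n+"0.npz")["p"][b:e,a:c]
    s=min(800/(c-a),600/(e-b)); s=int(s); print(n,s)
    cv2.imwrite(f"pics/{n}0c.png",cv2.resize(p[:,:,::-1],None,fx=s,fy=s,interpolation=cv2.INTER_CUBIC))
E
```

```text
top 5
scene 5
```

View pics/top0c.png

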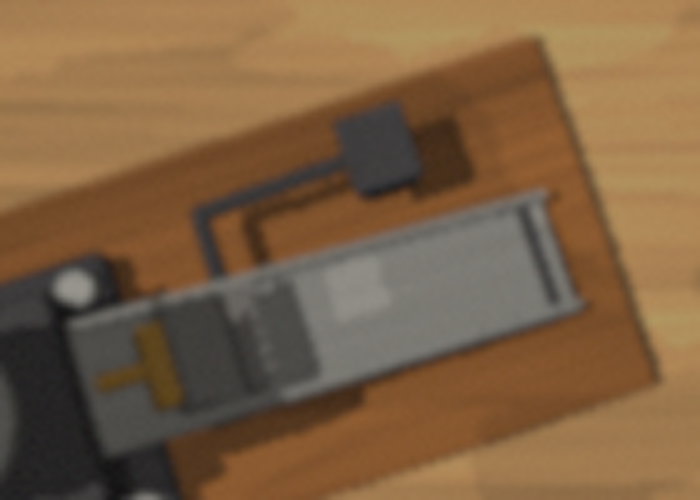

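View pics/scene0c.png

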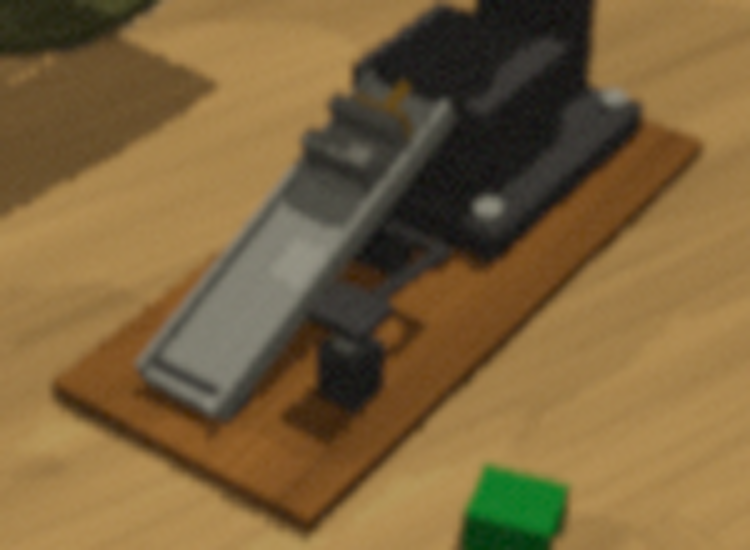

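Run:
```python
from h import *
z=np.load("top0.npz");d=z["d"]
def P(cx,cy,w=1):
    u,v=160+cx/5-.4,165+cy/5-.4
    k=d[int(round(v))-w:int(round(v))+w+1,int(round(u))-w:int(round(u))+w+1]
    return atd("top",u,v,np.median(k[k>0]))
for nm,pts in dict(pad=[(375,140),(355,130),(395,125),(375,150),(380,170),(385,180)],
  floor=[(330,330),(400,320),(400,260),(450,260),(480,300),(500,240),(110,400)],base=[(500,80),(600,350),(480,370),(440,80)],cradle=[(205,350),(290,335)]).items():
    for p in pts: print(nm,p,P(*p).round(4))
# dense: all 3D points in the region
H,W=d.shape
pts=[];uv=[]
for v in range(165,265):
  for u in range(160,300):
    if d[v,u]>0: pts.append(atd("top",u,v,d[v,u]));uv.append((u,v))
pts=np.array(pts);uv=np.array(uv);np.savez("pts.npz",pts=pts,uv=uv)
# pad: z within 60..75 around guess
g=P(375,140)
m=(np.abs(pts[:,2]-.067)<.008)&(np.hypot(*(pts[:,:2]-g[:2]).T)<.03)
q=pts[m];print("pad n",m.sum(),q.mean(0),cv2.minAreaRect((q[:,:2]*1000).astype(np.float32)))
```

```text
pad (375, 140) [ 0.5314 -0.0753  0.0694]
pad (355, 130) [ 0.5358 -0.0668  0.0693]
pad (395, 125) [ 0.5379 -0.0838  0.0686]
pad (375, 150) [ 0.5272 -0.0752  0.0688]
pad (380, 170) [ 0.5186 -0.0773  0.0686]
pad (385, 180) [ 0.5144 -0.0794  0.0678]
floor (330, 330) [ 0.4518 -0.0555  0.0608]
floor (400, 320) [ 0.4565 -0.0845  0.0502]
floor (400, 260) [ 0.4826 -0.0846  0.0476]
floor (450, 260) [ 0.4831 -0.106   0.0401]
floor (480, 300) [ 0.4657 -0.1188  0.0384]
floor (500, 240) [ 0.4927 -0.1279  0.0311]
floor (110, 400) [0.4223 0.0302 0.0937]
base (500, 80) [ 0.5688 -0.1291  0.0122]
base (600, 350) [ 0.4448 -0.172   0.0129]
base (480, 370) [ 0.4367 -0.1183  0.0112]
base (440, 80) [ 0.5691 -0.1016  0.0124]
cradle (205, 350) [ 0.4421 -0.0076  0.0914]
cradle (290, 335) [ 0.4495 -0.0393  0.0665]Traceback (most recent call last):
  File "<stdin>", line 15, in <module>
  File "h.py", line 14, in atd
    o,r=ray(n,u,v); return o+r*d
        ~~~^^^^^^^
  File "h.py", line 7, in ray
    c,f=K(n)
        ~^^^
  File "h.py", line 5, in K
    c=vision.camera_params(n); f=192/np.tan(np.radians(c["fov_y"]/2)); return c,f
ValueError: time passes only in moves, steps and waits
```

```bash
python3 - <<'E'
import re
s=open("h.py").read()
s=s.replace("def K(n):","import functools\n@functools.lru_cache\ndef K(n):")
open("h.py","w").write(s)
E
python3 - <<'E'
from h import *
z=np.load("top0.npz");d=z["d"]
pts=np.array([atd("top",u,v,d[v,u]) for v in range(165,265) for u in range(160,300)]);np.save("pts.npy",pts)
g=np.array([.526,-.076])
m=(np.abs(pts[:,2]-.0687)<.005)&(np.hypot(*(pts[:,:2]-g).T)<.028)
q=pts[m];print("pad n",m.sum(),q.mean(0),cv2.minAreaRect((q[:,:2]*1000).astype(np.float32)))
C=lambda x,y:(160+x/5-.4,165+y/5-.4)
# base edges at z=.012
for p in [(543,38),(660,380),(0,215),(270,126)]: print("base",onz("top",*C(*p),.012).round(4))
# wall/chute lines: intersect with chute plane; plane fit
fm=(np.hypot(pts[:,0]-.47,pts[:,1]+.095)<.02)
A=np.c_[pts[fm][:,:2],np.ones(fm.sum())];c=np.linalg.lstsq(A,pts[fm][:,2],rcond=None)[0];print("plane",c,"slope deg",np.degrees(np.arctan(np.hypot(*c[:2]))),"dir",np.degrees(np.arctan2(-c[1],-c[0])))
def onpl(p,off):
    o,r=ray("top",*C(*p)); k=c[2]+off
    t=(o[2]-c[0]*o[0]-c[1]*o[1]-k)/(c[0]*r[0]+c[1]*r[1]-r[2]); return o+t*r
off=.008/np.cos(np.radians(20))
for p in [(70,320),(545,192),(105,455),(585,305)]: print("wall",onpl(p,off).round(4))
E
```

```text
pad n 233 [ 0.52839314 -0.07533612  0.06896812] ((527.2237548828125, -70.80291748046875), (33.73531723022461, 40.30910873413086), 17.853029251098633)
base [ 0.5883 -0.1492  0.012 ]
base [ 0.4312 -0.1986  0.012 ]
base [0.5093 0.0995 0.012 ]
base [ 0.5488 -0.0237  0.012 ]
plane [-0.10527902  0.34892957  0.1278864 ] slope deg 20.025082059682408 dir -73.21038815361192
wall [0.4538 0.0447 0.1042]
wall [ 0.5139 -0.1482  0.0306]
wall [0.4003 0.0296 0.1046]
wall [ 0.4636 -0.1648  0.0301]
```

Request:
step_arm(
  steps=[
    {"x": 0.02, "y": -0.014, "claw": 0.05},
    {"x": 0.03, "y": -0.021, "claw": 0.05},
    {"x": 0.03, "y": -0.021, "claw": 0.05},
    {"x": 0.03, "y": -0.021, "claw": 0.05},
    {"x": 0.03, "y": -0.021, "claw": 0.05},
  ],
  grip_force=40,
)

```text
validation failed for argument at $.st...
```

Request:
step_arm(
  steps=[
    {"x": 0.02, "y": -0.014, "z": 0, "ax": 0, "ay": 0, "az": 0, "claw": 0.05},
    {"x": 0.03, "y": -0.021, "z": 0, "ax": 0, "ay": 0, "az": 0, "claw": 0.05},
    {"x": 0.03, "y": -0.021, "z": 0, "ax": 0, "ay": 0, "az": 0, "claw": 0.05},
    {"x": 0.03, "y": -0.021, "z": 0, "ax": 0, "ay": 0, "az": 0, "claw": 0.05},
  ],
  grip_force=40,
)

```text
time_s: 0.43
ee_pos: [0.2512, -0.4141, 0.2026]
eef_rot: [-3.137, 0.001, 0.311]
force: [0.6, -0.5, 0.4]
grip_width: 0.0708
```

Request:
step_arm(
  steps=[
    {"x": 0.03, "y": -0.021, "z": 0, "ax": 0, "ay": 0, "az": 0, "claw": 0.05},
    {"x": 0.03, "y": -0.021, "z": 0, "ax": 0, "ay": 0, "az": 0, "claw": 0.05},
    {"x": 0.03, "y": -0.021, "z": 0, "ax": 0, "ay": 0, "az": 0, "claw": 0.05},
    {"x": 0.03, "y": -0.021, "z": 0, "ax": 0, "ay": 0, "az": 0, "claw": 0.05},
    {"x": 0.03, "y": -0.021, "z": 0, "ax": 0, "ay": 0, "az": 0, "claw": 0.05},
  ],
)

```text
time_s: 0.85
ee_pos: [0.3648, -0.2599, 0.202]
eef_rot: [-3.135, 0.001, 0.309]
force: [0.8, 0.2, 1.3]
grip_width: 0.0498
```

Request:
step_arm(
  steps=[
    {"x": 0.03, "y": -0.021, "z": 0, "ax": 0, "ay": 0, "az": 0, "claw": 0.05},
    {"x": 0.03, "y": -0.021, "z": 0, "ax": 0, "ay": 0, "az": 0, "claw": 0.05},
    {"x": 0.03, "y": -0.021, "z": 0, "ax": 0, "ay": 0, "az": 0, "claw": 0.05},
    {"x": 0.03, "y": -0.021, "z": 0, "ax": 0, "ay": 0, "az": 0, "claw": 0.05},
  ],
)

```text
time_s: 1.18
ee_pos: [0.4562, -0.1361, 0.2022]
eef_rot: [-3.135, 0.002, 0.309]
force: [0.1, -0.2, 0.4]
grip_width: 0.05
```

Request:
step_arm(
  steps=[
    {"x": 0, "y": 0, "z": 0, "ax": 0, "ay": 0, "az": -7, "claw": 0.05},
    {"x": 0, "y": 0, "z": 0, "ax": 0, "ay": 0, "az": -7, "claw": 0.05},
    {"x": 0, "y": 0, "z": 0, "ax": 0, "ay": 0, "az": -7, "claw": 0.05},
    {"x": 0, "y": 0, "z": 0, "ax": 0, "ay": 0, "az": -7, "claw": 0.05},
    {"x": 0, "y": 0, "z": 0, "ax": 0, "ay": 0, "az": -7, "claw": 0.05},
  ],
)

```text
time_s: 1.6
ee_pos: [0.4593, -0.1284, 0.2005]
eef_rot: [-3.132, -0.002, 0.931]
force: [-0.1, -0.1, -0.3]
grip_width: 0.0501
```

Request:
step_arm(
  steps=[
    {"x": 0, "y": 0, "z": 0, "ax": 0, "ay": 0, "az": -7, "claw": 0.05},
    {"x": 0, "y": 0, "z": 0, "ax": 0, "ay": 0, "az": -7, "claw": 0.05},
    {"x": 0, "y": 0, "z": 0, "ax": 0, "ay": 0, "az": -7, "claw": 0.05},
    {"x": 0, "y": 0, "z": 0, "ax": 0, "ay": 0, "az": -7, "claw": 0.05},
    {"x": 0, "y": 0, "z": 0, "ax": 0, "ay": 0, "az": -7, "claw": 0.05},
  ],
)

```text
time_s: 2.02
ee_pos: [0.4586, -0.1278, 0.1991]
eef_rot: [-3.132, -0.009, 1.555]
force: [-0.7, -0.1, 0.0]
grip_width: 0.05
```

Request:
step_arm(
  steps=[
    {"x": 0, "y": 0, "z": 0, "ax": 0, "ay": 0, "az": -7, "claw": 0.05},
    {"x": 0, "y": 0, "z": 0, "ax": 0, "ay": 0, "az": -7, "claw": 0.05},
    {"x": 0, "y": 0, "z": 0, "ax": 0, "ay": 0, "az": -4, "claw": 0.05},
    {"x": 0, "y": 0, "z": 0, "ax": 0, "ay": 0, "az": 0, "claw": 0.05},
  ],
)

```text
time_s: 2.35
ee_pos: [0.458, -0.1276, 0.198]
eef_rot: [-3.134, -0.013, 1.886]
force: [0.9, 0.8, 1.5]
grip_width: 0.0499
```

```bash
cat > rem.py <<'E'
import sys
from h import *
from station import ctrl
o=ctrl.get_obs(); M=R.from_euler("xyz",o["eef_rot"])
yaw=np.radians(107.5); T=R.from_euler("xyz",[np.pi,0,yaw])
O=np.array([.4694,-.0950,0]); y=np.array([.9537,.3007,0])
tgt=O+.031*y; tgt[2]=float(sys.argv[1])
print("t",o["time_s"],"pos",o["ee_pos"].round(4),"w",o["grip_width"],"F",o["force"].round(2))
print("tool shift mm",((M.inv().apply(tgt-o["ee_pos"]))*1000).round(1),"turn deg",np.degrees((M.inv()*T).as_rotvec()).round(2), "tips offset", )
for s in(-1,1): print("tip",s,(o["ee_pos"]+M.apply([0,s*.03125,0])).round(4))
E
python3 rem.py .10
```

```text
t 2.35 pos [ 0.458  -0.1276  0.198 ] w 0.04985699465187541 F [0.86 0.81 1.47]
tool shift mm [25.9 52.7 97.9] turn deg [-0.47 -0.72  0.55] tips offset
tip -1 [ 0.4283 -0.1373  0.1983]
tip 1 [ 0.4877 -0.1179  0.1978]
```

Request:
step_arm(
  steps=[
    {"x": 0.009, "y": 0.018, "z": 0, "ax": -0.5, "ay": -0.7, "az": 0.5, "claw": 0.05},
    {"x": 0.009, "y": 0.018, "z": 0, "ax": 0, "ay": 0, "az": 0, "claw": 0.05},
    {"x": 0.009, "y": 0.018, "z": 0, "ax": 0, "ay": 0, "az": 0, "claw": 0.05},
    {"x": 0, "y": 0, "z": 0, "ax": 0, "ay": 0, "az": 0, "claw": 0.05},
  ],
)

```text
time_s: 2.68
ee_pos: [0.5022, -0.0845, 0.1975]
eef_rot: [3.141, -0.0, 1.864]
force: [0.0, -0.1, -0.3]
grip_width: 0.0499
```

```bash
python3 rem.py .09
```

```text
t 2.6833 pos [ 0.5022 -0.0845  0.1975] w 0.049932163532646824 F [ 0.04 -0.08 -0.26]
tool shift mm [ -0.2  -3.5 107.5] turn deg [ 0.01 -0.02 -0.72] tips offset
tip -1 [ 0.4723 -0.0936  0.1975]
tip 1 [ 0.5322 -0.0755  0.1975]
```

Request:
step_arm(
  steps=[
    {"x": 0, "y": -0.0035, "z": 0.03, "ax": 0, "ay": 0, "az": -0.7, "claw": 0.05},
    {"x": 0, "y": 0, "z": 0.03, "ax": 0, "ay": 0, "az": 0, "claw": 0.05},
    {"x": 0, "y": 0, "z": 0.03, "ax": 0, "ay": 0, "az": 0, "claw": 0.05},
    {"x": 0, "y": 0, "z": 0.01, "ax": 0, "ay": 0, "az": 0, "claw": 0.05},
    {"x": 0, "y": 0, "z": 0, "ax": 0, "ay": 0, "az": 0, "claw": 0.05},
  ],
)

```text
time_s: 3.1
ee_pos: [0.4982, -0.0861, 0.0941]
eef_rot: [3.14, 0.001, 1.867]
force: [0.7, 0.2, 0.9]
grip_width: 0.0499
```

```bash
python3 rem.py .075
python3 - <<'E'
from h import *
for n,(a,b,c,e) in dict(top=(160,145,300,245),scene=(195,100,345,210)).items():
    p,d=vision.camera(n); np.savez(n+"1.npz",p=p,d=d); p=p[b:e,a:c]
    cv2.imwrite(f"pics/{n}1c.png",cv2.resize(p[:,:,::-1],None,fx=5,fy=5,interpolation=cv2.INTER_CUBIC))
E
```

```text
t 3.1 pos [ 0.4982 -0.0861  0.0941] w 0.049930916610253596 F [0.69 0.24 0.9 ]
tool shift mm [ 0.2  0.8 19.1] turn deg [ 0.08  0.06 -0.54] tips offset
tip -1 [ 0.4683 -0.0952  0.0941]
tip 1 [ 0.5281 -0.077   0.0941]
```

View pics/scene1c.png

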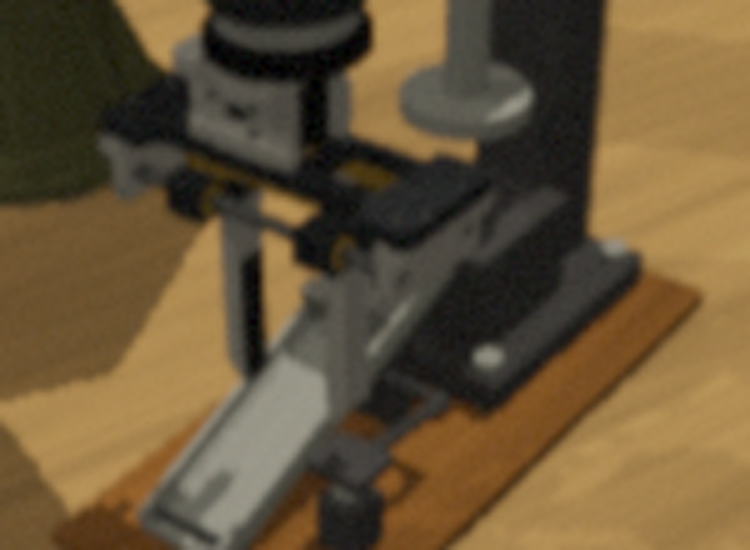

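View pics/top1c.png

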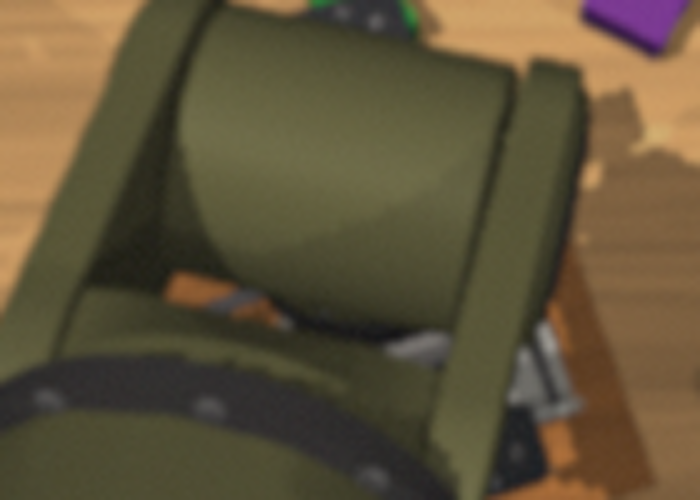

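Run:
```python
from h import *
for nm,P in dict(tipL=(.4683,-.0952,.0941),tipR=(.5281,-.077,.0941),key=(.5285,-.0762,.069),org=(.4694,-.095,.045)).items():
    q=proj("scene",P); print(nm,((q-[195,100]+.5)*5).round(0))
```

```text
tipL [247. 372.]
tipR [346. 419.]
key [348. 459.]
org [252. 450.]
```

Request:
step_arm(
  steps=[
    {"x": 0, "y": 0.001, "z": 0.01, "ax": 0, "ay": 0, "az": -0.5, "claw": 0.05},
    {"x": 0, "y": 0, "z": 0.008, "ax": 0, "ay": 0, "az": 0, "claw": 0.05},
    {"x": 0, "y": 0, "z": 0, "ax": 0, "ay": 0, "az": 0, "claw": 0.05},
  ],
)

```text
time_s: 3.45
ee_pos: [0.5016, -0.0867, 0.0797]
eef_rot: [3.134, 0.005, 1.875]
force: [-0.2, -0.5, 0.7]
grip_width: 0.0499
```

```bash
python3 rem.py .061
```

```text
t 3.45 pos [ 0.5016 -0.0867  0.0797] w 0.04989700302733374 F [-0.22 -0.5   0.69]
tool shift mm [ 1.9 -2.4 18.7] turn deg [ 0.46  0.29 -0.07] tips offset
tip -1 [ 0.4718 -0.0961  0.0795]
tip 1 [ 0.5314 -0.0774  0.08  ]
```

Request:
step_arm(
  steps=[
    {"x": 0.002, "y": -0.0025, "z": 0.006, "ax": 0.5, "ay": 0.3, "az": 0, "claw": 0.05},
    {"x": 0, "y": 0, "z": 0, "ax": 0, "ay": 0, "az": 0, "claw": 0.05},
  ],
)

```text
time_s: 3.62
ee_pos: [0.4987, -0.0856, 0.0736]
eef_rot: [-3.141, -0.0, 1.875]
force: [0.0, 0.1, 0.2]
grip_width: 0.05
```

```bash
python3 rem.py .061
```

```text
t 3.6167 pos [ 0.4987 -0.0856  0.0736] w 0.05000039768152212 F [0.   0.15 0.17]
tool shift mm [-0.1  0.3 12.6] turn deg [-0.04 -0.01 -0.09] tips offset
tip -1 [ 0.4689 -0.095   0.0736]
tip 1 [ 0.5285 -0.0763  0.0736]
```

Request:
step_arm(
  steps=[
    {"x": 0, "y": 0, "z": 0.007, "ax": 0, "ay": 0, "az": 0, "claw": 0.05},
    {"x": 0, "y": 0, "z": 0.006, "ax": 0, "ay": 0, "az": 0, "claw": 0.05},
    {"x": 0, "y": 0, "z": 0.002, "ax": 0, "ay": 0, "az": 0, "claw": 0.05},
  ],
)

```text
time_s: 3.87
ee_pos: [0.5001, -0.0859, 0.0603]
eef_rot: [3.139, 0.002, 1.875]
force: [-18.4, 3.1, 45.0]
grip_width: 0.0497
```

```bash
python3 rem.py .061
python3 - <<'E'
from h import *
for n,(a,b,c,e) in dict(scene=(195,100,345,210)).items():
    p,d=vision.camera(n); np.savez(n+"2.npz",p=p,d=d); p=p[b:e,a:c]
    cv2.imwrite(f"pics/{n}2c.png",cv2.resize(p[:,:,::-1],None,fx=5,fy=5,interpolation=cv2.INTER_CUBIC))
E
```

```text
t 3.8667 pos [ 0.5001 -0.0859  0.0603] w 0.04966557352823897 F [-18.36   3.12  44.97]
tool shift mm [ 0.6 -1.  -0.7] turn deg [ 0.16  0.11 -0.08] tips offset
tip -1 [ 0.4703 -0.0953  0.0602]
tip 1 [ 0.5299 -0.0766  0.0604]
```

View pics/scene2c.png

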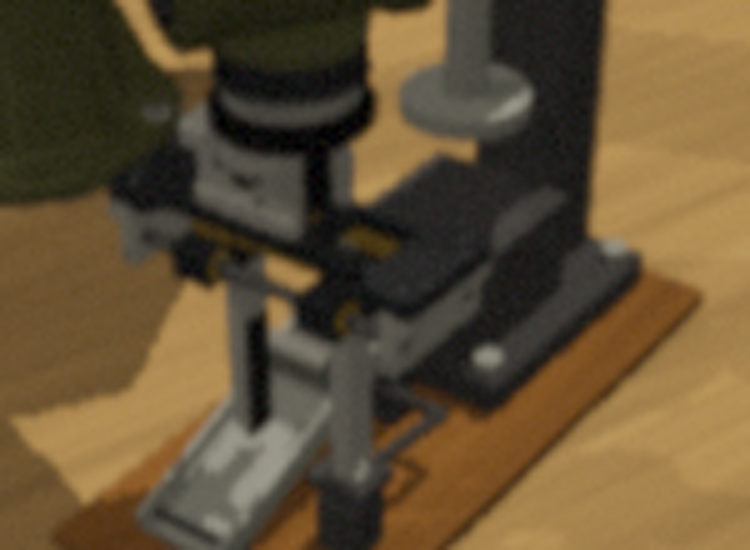

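Request:
step_arm(
  steps=[
    {"x": 0, "y": 0, "z": 0, "ax": 0, "ay": 0, "az": 0, "claw": 0.05},
    {"x": 0, "y": 0, "z": 0, "ax": 0, "ay": 0, "az": 0, "claw": 0.05},
    {"x": 0, "y": 0, "z": 0, "ax": 0, "ay": 0, "az": 0, "claw": 0.05},
  ],
)

```text
time_s: 4.17
ee_pos: [0.4998, -0.0858, 0.0615]
eef_rot: [3.139, 0.002, 1.875]
force: [-0.9, 0.7, 4.8]
grip_width: 0.0497
```

```bash
python3 rem.py .061
python3 - <<'E'
from h import *
p,d=vision.camera("scene"); np.savez("scene3.npz",p=p,d=d); p=p[140:215,215:315]
cv2.imwrite("pics/scene3c.png",cv2.resize(p[:,:,::-1],None,fx=8,fy=8,interpolation=cv2.INTER_CUBIC))
p,d=vision.camera("top"); p=p[145:245,160:300]
cv2.imwrite("pics/top3c.png",cv2.resize(p[:,:,::-1],None,fx=5,fy=5,interpolation=cv2.INTER_CUBIC))
O=np.array([.4694,-.0950,.045]);s,c=np.sin(np.radians(20)),np.cos(np.radians(20))
X=np.array([.3007*c,-.9537*c,-s]);Y=np.array([.9537,.3007,0]);Z=np.cross(X,Y)
for x in(-.118,-.082,-.05,-.045,-.008):
  print(x,[((proj("scene",O+X*x+Y*y+Z*.028)-[215,140]+.5)*8).round(0) for y in(-.021,.021)])
E
```

```text
t 4.1667 pos [ 0.4998 -0.0858  0.0615] w 0.049749962767657106 F [-0.92  0.67  4.84]
tool shift mm [ 0.4 -0.7  0.5] turn deg [ 0.14  0.11 -0.05] tips offset
tip -1 [ 0.47   -0.0952  0.0614]
tip 1 [ 0.5296 -0.0765  0.0616]
-0.118 [array([379.,  68.]), array([481., 109.])]
-0.082 [array([317., 144.]), array([420., 187.])]
-0.05 [array([261., 214.]), array([364., 259.])]
-0.045 [array([252., 225.]), array([355., 270.])]
-0.008 [array([185., 308.]), array([288., 356.])]
```

View pics/scene3c.png

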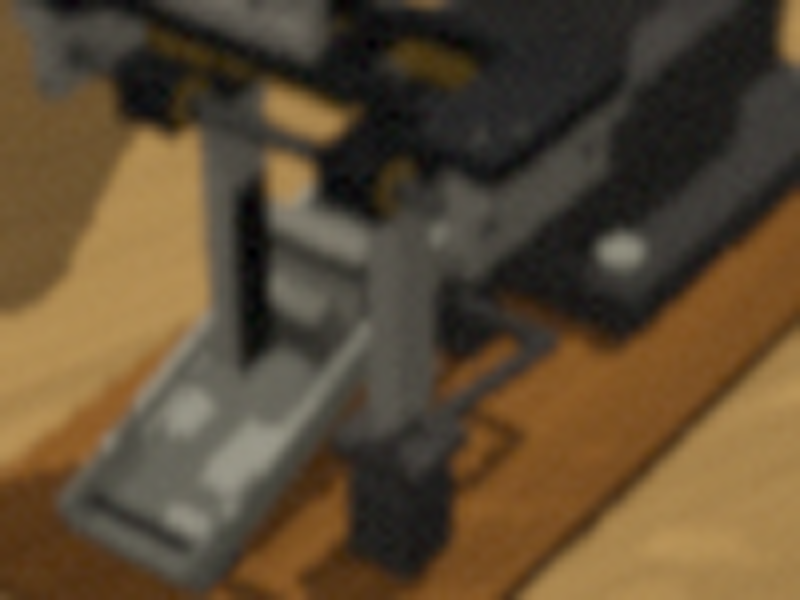

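View pics/top3c.png

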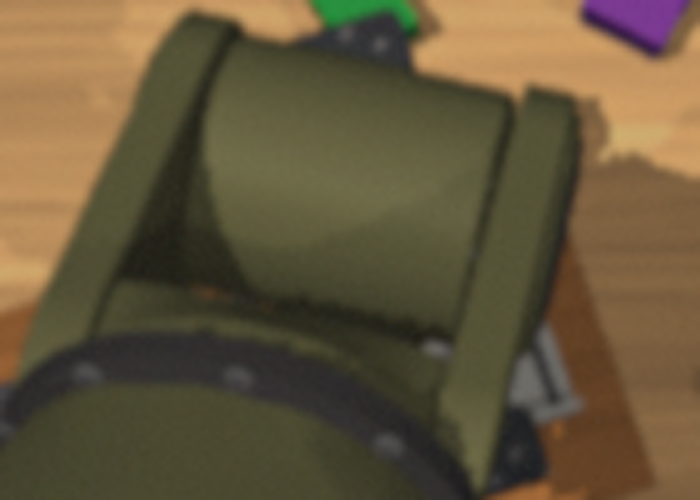

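Run:
```python
from h import *
d=np.load("scene3.npz")["d"]
O=np.array([.4694,-.0950,.045]);s,c=np.sin(np.radians(20)),np.cos(np.radians(20))
X=np.array([.3007*c,-.9537*c,-s]);Y=np.array([.9537,.3007,0]);Z=np.cross(X,Y);M=np.c_[X,Y,Z]
for cy in range(196,380,8):
    row=[]
    for cx in (288,312,336):
        u,v=215+cx//8,140+cy//8
        row.append((M.T@(atd("scene",u,v,d[v,u])-O)*1000).round(0))
    print(cy,*row)
for nm,x0,f in(("A",-.026,1),("B",-.062,1)):
    for x in(-.018,.018):
        print(nm,x,[((proj("scene",O+X*(x0+x)+Y*.01+Z*z)-[215,140]+.5)*8).round(0) for z in(0,.012,.028)])
```

```text
196 [-125.  -99.  -92.] [-11.  59. 127.] [-12.  68. 131.]
204 [-121.  -97.  -92.] [ -9.  60. 126.] [-11.  68. 128.]
212 [-55. -12.  28.] [-73. -22.   2.] [-10.  67. 125.]
220 [-53. -11.  27.] [-56.  -3.  28.] [-73. -13.   2.]
228 [-48.  -6.  31.] [-53.  -0.  29.] [-70. -11.   2.]
236 [-49.  -8.  25.] [-51.   0.  27.] [-54.   9.  29.]
244 [-46.  -6.  26.] [-48.   3.  28.] [-51.  11.  29.]
252 [-46.  -7.  20.] [-47.   3.  25.] [-48.  13.  30.]
260 [-46.  -9.  15.] [-46.   2.  21.] [-47.  14.  27.]
268 [-45.  -9.  12.] [-46.   1.  17.] [-46.  13.  24.]
276 [-41.  -6.  14.] [-45.   2.  14.] [-49.   8.  13.]
284 [-31.   6.  29.] [-42.   3.  13.] [-46.  11.  14.]
292 [-29.   8.  28.] [-31.  16.  30.] [-43.  12.  13.]
300 [-26.   9.  28.] [-30.  16.  28.] [-40.  15.  14.]
308 [-22.  13.  31.] [-27.  19.  29.] [-38.  16.  14.]
316 [-24.   9.  22.] [-24.  21.  30.] [-36.  17.  12.]
324 [-22.  10.  21.] [-24.  19.  23.] [-32.  21.  15.]
332 [-22.   9.  16.] [-21.  21.  24.] [-30.  22.  14.]
340 [-24.   5.   6.] [-22.  19.  17.] [-29.  21.  10.]
348 [-24.   3.   1.] [-23.  17.  11.] [-29.  20.   5.]
356 [-21.   5.   1.] [-22.  16.   7.] [-24.  25.   9.]
364 [-17.   8.   3.] [-22.  14.   0.] [-21.  27.  11.]
372 [-16.   9.   2.] [-19.  16.   2.] [-20.  28.   8.]
A -0.018 [array([345., 312.]), array([337., 290.]), array([326., 261.])]
A 0.018 [array([282., 393.]), array([273., 372.]), array([261., 343.])]
B -0.018 [array([407., 233.]), array([399., 211.]), array([389., 180.])]
B 0.018 [array([345., 312.]), array([337., 290.]), array([326., 261.])]
```

```bash
python3 - <<'E'
from h import *
a=np.load("scene3.npz")["p"].astype(int)
for i in range(4): p,d=vision.camera("scene")
print("diff cradle region",np.abs(p-a)[163:187,248:263].mean(),"bg",np.abs(p-a)[300:350,50:150].mean())
P0=np.load("scene0.npz")["p"].astype(int)
for n,(u0,u1,v0,v1) in dict(jar=(150,200,255,315),fig=(148,178,218,262),pins=(130,170,188,230),mallet=(255,365,235,315)).items(): print(n,np.abs(p-P0)[v0:v1,u0:u1].mean().round(2))
E
python3 rem.py .061
```

```text
diff cradle region 1.7203703703703703 bg 1.052
jar 6.27
fig 8.35
pins 13.86
mallet 6.3
t 4.4667 pos [ 0.4998 -0.0858  0.0613] w 0.049672535227844004 F [-1.62 -0.23  5.12]
tool shift mm [ 0.4 -0.7  0.3] turn deg [ 0.14  0.11 -0.05] tips offset
tip -1 [ 0.47   -0.0952  0.0613]
tip 1 [ 0.5296 -0.0765  0.0614]
```

Run:
```python
from h import *
p,d=vision.camera("scene")
a=np.load("scene0.npz")["p"][180:330,125:370]; b=p[180:330,125:370]
cv2.imwrite("pics/cmp.png",cv2.resize(np.vstack([a,b])[:,:,::-1],None,fx=2,fy=2,interpolation=cv2.INTER_CUBIC))
```

```text
(no output)
```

View pics/cmp.png

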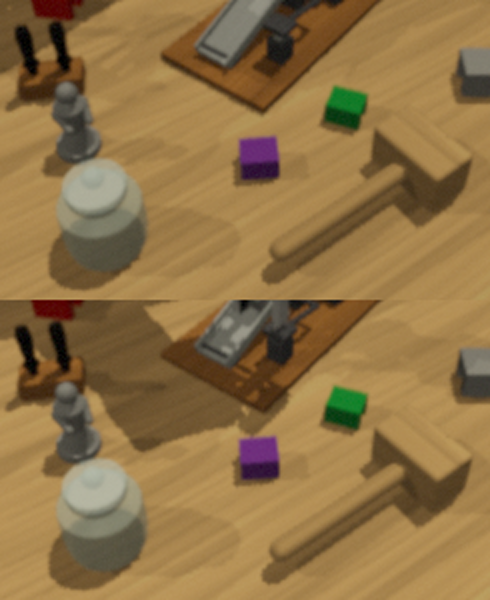

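The before and after crops match: jar, figurehead, pins and mallet haven't moved, and only the shadows differ. Handing in.

```bash
python3 -c "
from station import ticket
print(ticket.hand_in())"
```

```text
the job is handed in; nothing more can be done
None
```

I pressed the eject key fully down with one finger while the other stood across the chute, and it trapped the cradle. I handed the job in at about 4.5 s with the cradle still held.

- **Cradle:** depth readings put its rear at about x = -56 mm and its front at about -22 mm, so its centre is near -39 mm. It lies flat, wholly past the gate, and did not move between the last pictures.
- **Contact:** I did not measure the finger's contact force directly. I inferred it from where the cradle's front edge meets the finger and from how slippery the cradle is. The wrist reading was too noisy to show a push that small.
- **Key:** the fingertip on the pad ended at about 61.4 mm above the bench, close to the stop at 61 mm, so the key is still down, with about 5 N of upward force on the tool.
- **Force at the stop:** it briefly read about 45 N upward when the key reached its stop. That was at the fingertip, so I don't expect it to count as the arm or gripper body pressing with over 40 N.
- **Bystanders:** the before and after pictures show the jar, figurehead, pin stand and mallet where they were. A plain pixel comparison did differ there, which I put down to shadows after looking.

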